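Butt a drawer rail against the jig fence and flip the toggle clamp over it

TASK

Slide the loose white drawer rail flat across the wooden assembly jig with your fingertips until its long edge sits flush against the aluminium fence. Then, without moving the rail away again, flip the toggle clamp's lever past centre towards the rail so that it snaps over and its rubber foot holds the rail down. Push only: lift nothing, leave all other things where they are, and finish clear of everything.

Things in the scene. Friction and masses are not known exactly. Their poses are not given: they have to be found in the camera images.
- fence_face (a point): Fixed jig: brown wooden plate, upper face 18 mm above the table, with an aluminium fence 260 mm long, 16 thick, 12 high, and a toggle clamp behind its middle. Point: middle of the fence's near face (the rail butts here), at the plate's upper face. Axes: x square to the fence, from the rail towards the clamp; y along the fence; z up. The plate spans x -165 to +80 mm, y +-140 mm. Place and yaw vary.
- panel_mid (a point): Centre (half-way up) of the loose white drawer rail, 90 (x) by 240 (y) by 18 mm thick, 0.2 to 0.35 kg, lying flat on the jig's plate 22 to 38 mm short of the fence, turned up to 0.1 rad. Axes along its sides. Flush on the fence, this point is at x = -45, z = +9 mm in the fence point's frame and its y axis is along the fence. It slides with 1 to 4 N.
- clamp (a joint): Angle (rad) of the one-piece clamp lever about its pivot. 0 = open: handle leaning 0.65 rad from upright away from the rail (fence +x), foot raised. It grows as the handle swings towards the rail (fence -x). 0.65 = upright, dead centre: a spring throws it to the side it is on. About 1.3: foot pressing on the rail; 1.42: stop without rail. Some 8 N on the crossbar start it, then ever less.
- clamp_pivot (a point): The clamp's pivot, fixed to the jig between two steel cheek plates (29 mm overall, rising 52 mm above the jig's plate): 30 mm beyond the fence's near face (+x) and 45 mm above the jig's plate. The lever turns about a line along the fence. Same axes as the fence point.
- handle_tip (a point): Middle of the black rubber crossbar at the end of the clamp's handle, 85 mm from the pivot: crossbar 64 mm long (along the fence), 14 mm thick; handle 16 mm thick. With the clamp open it lies 51 mm beyond the pivot (fence +x) and 68 mm above it. The space beyond and beneath it is free for fingers.
- panel: The same drawer rail; origin at the centre of its underside.
- cup: Bystander: tapered glass cup, 72 mm wide at the rim, 95 mm high; origin at the centre of its underside.
- wrench: Bystander: stainless adjustable wrench, about 190 mm long, lying flat; origin near its middle, x towards its jaws.
- hexset: Bystander: blue fold-out hex key holder, 105 by 44 by 26 mm, one key standing up to 63 mm; origin at the centre of its underside.
- driver: Bystander: screwdriver 200 mm long, lying along its x axis.
- pot: Bystander: small aluminium pot, 38 mm wide, 42 mm high, standing on the jig's base plate behind the fence, about 45 mm beyond the fence's near face and 105 mm to the side of the clamp (fence frame +y); origin at the centre of its underside.
- susan_rim (a point): Bystander: a point on the rim of the white lazy Susan turntable, 230 mm across and about 60 mm high, that holds cam locks and dowels to the left of the jig; it turns easily.

How it is judged:
By the outcome, as a careful person would: the job done as asked, in the order asked, and still so for the second after the job is handed in, with the robot touching nothing.
It also fails if it takes over 48 s, if anything falls off the work surface, if the arm or the gripper's body presses on something with over 40 N, if the wrist force passes 120 N, or if a joint passes its speed limit or range.

ROBOT

A 6-joint arm with a two-finger parallel gripper is mounted at the origin on the work surface. World frame = base frame: x ahead of the robot, y to its left, z up, the work surface at z = 0. Lengths are in m, angles in degrees, forces in N, time in s.
With the tool pointing down it reaches from about 0.425 to 0.95 m from the base axis. Payload 3.5 kg.
Tool frame: the origin (TCP) lies at the very end of the fingers, on their centre line; the grasp point (between the pads) lies 19 mm behind it (bot.grip_depth is the distance from the TCP to the grasp point, in m); z points along the fingers, y is the line along which they close (so a half turn about z gives the same grasp; the last joint's range is limited). The gripper opens to 85 mm and grips with 20 to 120 N. Pads are 22 mm wide; open, the fingers measure 114 mm over their backs; the gripper's body (76 mm by 85 mm) begins 54 mm behind the grasp point. The pads swing forward as they close: fully open they stand 13 mm farther back than shut.
Start: joints at [-83.308, 16.404, 90.338, -0, 73.258, -8.594], TCP at [0.178, -0.651, 0.231] pointing down, gripper open.
Joint ranges: [-158.93, 158.93], [-51.34, 127.21], [12.03, 142.37], [-87.48, 267.48], [13.55, 161.25], [-162.69, 162.69]. Speed limits (degrees/s): [159.86, 159.86, 180, 180, 180, 180].

INTERFACE

Orientations are given as [roll, pitch, yaw] about the fixed x, y, z axes, in that order (R = Rz(yaw) Ry(pitch) Rx(roll)).
In Python, from rig import bot gives the robot as it stands.
- The arm moves only by the tool apply_moves, never from a script. Its argument "motion" is one flat list of numbers, 7 for each row, row after row: the turn, a rotation vector about the tool's x, y, z in rad, then the shift along the tool's x, y, z in cm, then the closure, from 0 (fully open) to 1 (shut). In form: [rx, ry, rz, dx, dy, dz, claw, rx, ry, rz, dx, dy, dz, claw, ...]. A call has 1 to 12 rows; each row shifts and turns the commanded pose from where the row before left it, along the tool's axes as they then stand; what a row does not reach is not made up. A row lasts 1/12 s, in which the tool goes at most 41.7 mm and 7.16 degrees, less where a joint would pass 70% of its speed; a pose out of reach is approached as far as the arm can. A call is refused whole if a number of a shift passes 4.17 or a number of a turn 0.125, either way. A call with a gripper value outside its range is refused whole. The fingers move at their own pace and stop on an object; "newtons" is the grip in N (left out, the last holds). Time passes only in rows, so rows that do not move let the fingers close. It gives the time, the measured TCP pose, the force, the opening and the grip force at its end, in the units of the state.
- bot.get_obs(): the state, without advancing time (a new reading comes with each control period).
- bot.get_image(name): name is "scene" or "top" or "wrist"; returns a dict with "pixels" (420x560x3 uint8, blue, green, red), "depth" (420x560 float32, m along the optical axis (not along the pixel's ray), 0 where there is no reading), "camera_matrix" (3x3 intrinsics, pixels), "position" and "rotation" of the camera in the world; the wrist camera has in their place "T_tool_cam" (4x4, takes a point from camera to tool coordinates, whose origin is the TCP and whose axes are the flange's). Camera axes: x right, y down, z forward; pixel columns grow to the right and rows downward; lengths in m; the calibration is good to about 2 mm. A picture is of the moment at which its call begins: read the wrist's pose just before it.
- bot.hand_in(): hands the job in; it is judged then, once.
The state is a dict: "clock": time; "joint_pos": joint angles; "joint_velocities": joint speeds; "effort": joint torques, N m; "position": TCP position; "eef_rot": TCP orientation; "force": force on the tool from outside, world axes, zero at the start; "ft_torque": the same for the moment, N m; "grip_width": finger opening in m; "grip_force": force on a finger pad.
Only numpy, scipy, OpenCV 4.12 (cv2) and the standard library are available. Lean on these libraries where they do the work, as an engineer would, in place of code of your own. Each camera call takes 0.05 s, during which the arm holds its last target. There are 200 camera calls.

## Working session

There is one attempt and no reset: what is moved stays moved. The work goes in short steps, Python scripts to look and compute and a tool call to move; the robot and the scene stay as the last step left them, time stands still between calls to the robot, and variables do not carry over. Pictures are saved under pics/ and viewed, at most 10 in all, crops included, and the job is handed in when it is done.

Besides the shell and the picture viewer there is one more tool, called by a JSON object that holds its "fn" and its "kwargs", one argument or row to a line. apply_moves: Moves the arm, as the interface text tells. Its arguments: {"type":"object","properties":{"motion":{"type":"array","items":{"type":"number"}},"newtons":{"type":"number"}},"required":["motion"]}

```bash
mkdir -p pics; python3 - <<'E'
from rig import bot
import cv2,numpy as np
o=bot.get_obs();print(o)
for n in("scene","top"):
    d=bot.get_image(n);cv2.imwrite(f"pics/{n}0.png",d["pixels"])
    np.savez(f"{n}0.npz",**d);print(n,d["camera_matrix"],d["position"],d["rotation"])
E
```

```text
{'clock': 0.0, 'joint_pos': array([-8.33084955e+01,  1.64553113e+01,  9.04212613e+01,  1.11248700e-04,
        7.32575216e+01, -8.59456553e+00]), 'joint_velocities': array([ 0.09499031, -0.01380663, -0.01751947, -0.10450154, -0.05807114,
       -0.08453913]), 'effort': array([ 1.09847133e-03, -4.05974114e+01, -2.92625427e+01, -1.24528724e-04,
        5.84094014e-03,  3.18218753e-06]), 'position': array([ 0.17790718, -0.65046805,  0.22994001]), 'eef_rot': array([-1.79867427e+02, -2.01445022e-02,  1.52860146e+01]), 'force': array([0.33981676, 0.01897387, 0.45153282]), 'ft_torque': array([-0.0271478 , -0.01866884, -0.02011793]), 'grip_force': 0.0, 'grip_width': 0.08553964403745978}
scene [[389.83420859   0.         276.54384089]
 [  0.         389.83420859 207.12169631]
 [  0.           0.           1.        ]] [ 1.35173068 -0.59703876  0.70613789] [-122.28772514   -1.06576753   53.44735818]
top [[448.75163399   0.         277.17118817]
 [  0.         448.75163399 202.7275032 ]
 [  0.           0.           1.        ]] [ 0.47172538 -0.01561355  1.48629222] [-1.75086906e+02  2.20451956e-02 -9.13547254e+01]
```

View pics/scene0.png

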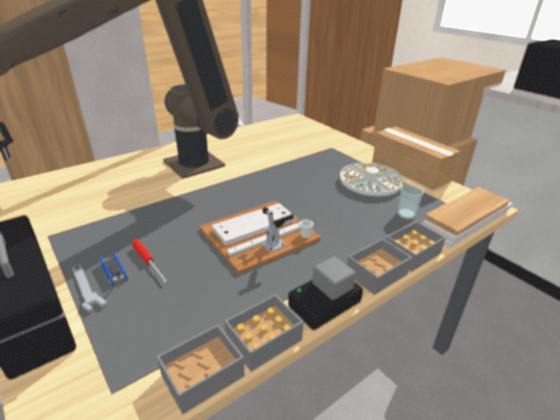

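View pics/top0.png

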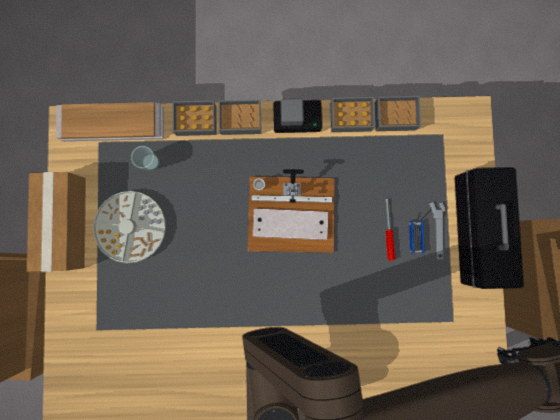

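The top view shows the plate at columns 248-336, rows 177-252. The white rail is at rows 208-240, the fence at about row 199, and the clamp at (292,188) with its crossbar near (293,172). The pot is at (259,184), and the bystanders are well clear. Pushing to the fence is roughly world +x.

```bash
cat > h.py <<'E'
import numpy as np,cv2
from scipy.spatial.transform import Rotation as R
def cloud(d,Rw,t):
    K=d["camera_matrix"];z=d["depth"];v,u=np.indices(z.shape)
    P=np.stack([(u-K[0,2])/K[0,0]*z,(v-K[1,2])/K[1,1]*z,z],-1)
    return P@Rw.T+t
def rpy(a): return R.from_euler("xyz",a,degrees=True).as_matrix()
def onplane(d,Rw,t,uv,h):
    K=d["camera_matrix"];uv=np.asarray(uv,float).reshape(-1,2)
    r=np.c_[(uv-K[:2,2])/[K[0,0],K[1,1]],np.ones(len(uv))]@Rw.T
    return t+r*((h-t[2])/r[:,2])[:,None]
def rect(d,Rw,t,m,h):
    n,l,s,c=cv2.connectedComponentsWithStats(m.astype(np.uint8),connectivity=4)
    k=1+s[1:,4].argmax();m=(l==k).astype(np.uint8)
    c=max(cv2.findContours(m,0,2)[0],key=cv2.contourArea).reshape(-1,2)
    p=onplane(d,Rw,t,c,h)[:,:2]
    return cv2.minAreaRect((p*1000).astype(np.float32)),s[k]
E
python3 - <<'E'
from h import *
d=dict(np.load("top0.npz"));Rw=rpy(d["rotation"]);t=d["position"]
P=cloud(d,Rw,t);hsv=cv2.cvtColor(d["pixels"],cv2.COLOR_BGR2HSV)
roi=np.zeros(hsv.shape[:2],bool);roi[165:260,240:345]=1
z=P[...,2]
white=roi&(hsv[...,1]<60)&(hsv[...,2]>140)
br=roi&(hsv[...,1]>100)&(hsv[...,2]>60)
rw=white.copy();rw[:204]=0;rw[245:]=0
fw=white.copy();fw[:194]=0;fw[204:]=0
print("rail",rect(d,Rw,t,cv2.morphologyEx(rw.astype(np.uint8),3,np.ones((7,7))),.036))
print("fence",rect(d,Rw,t,fw,.030))
print("plate",rect(d,Rw,t,cv2.morphologyEx((br|white).astype(np.uint8),3,np.ones((9,9))),.018))
for (v,u) in [(246,290),(224,290),(199,270),(199,320),(172,293),(171,285),(171,300),(178,293),(184,259),(300,200)]: print(v,u,P[v,u].round(3),hsv[v,u])
E
```

```text
rail (((527.6781616210938, -57.75755310058594), (241.09814453125, 90.00927734375), 86.10753631591797), array([ 253,  209,   75,   31, 2076], dtype=int32))
fence (((612.85302734375, 0.2639007568359375), (127.22731018066406, 16.86511993408203), 86.9005126953125), array([252, 195,  40,   7, 194], dtype=int32))
plate (((560.1856689453125, -62.08917236328125), (280.5085144042969, 244.80068969726562), 87.1214599609375), array([ 248,  176,   87,   77, 6374], dtype=int32))
246 290 [ 0.456 -0.056  0.023] [ 14 174 145]
224 290 [ 0.526 -0.058  0.036] [  4  11 192]
199 270 [0.61  0.005 0.029] [ 68   5 194]
199 320 [ 0.606 -0.158  0.027] [ 83   5 193]
172 293 [ 0.68  -0.068  0.141] [94 81 22]
171 285 [ 0.683 -0.044  0.14 ] [162  49  26]
171 300 [ 0.683 -0.089  0.138] [ 8 58 35]
178 293 [ 0.665 -0.068  0.114] [90 23 22]
184 259 [0.661 0.04  0.023] [ 80   5 141]
300 200 [ 0.287  0.241 -0.001] [72 15 86]
```

Plate, fence and rail sizes fit to about 1 mm. The fence point is about (0.6026, -0.0642) with yaw -2.9°, the gap is about 30 mm, and the rail is turned about -1°. I'll align the tool with the fence (tool x = fence x, tool y = -fence y) and move over.

{"fn": "apply_moves", "kwargs": {
  "motion": [0, 0, 0.106, 0, 0, 0, 0, 0, 0, 0.106, 0, 0, 0, 0, 0, 0, 0.106, 0, 0, 0, 0, 0, 0, 0, 2.8, -2.5, 0, 0, 0, 0, 0, 2.8, -2.5, 0, 0, 0, 0, 0, 2.8, -2.5, 0, 0, 0, 0, 0, 2.8, -2.5, 0, 0, 0, 0, 0, 2.8, -2.5, 0, 0, 0, 0, 0, 2.8, -2.5, 0, 0, 0, 0, 0, 2.8, -2.5, 0, 0, 0, 0, 0, 2.8, -2.5, 0, 0, 0, 0, 0, 2.8, -2.5, 0, 0]
}}

```text
clock: 1.1
position: [0.4422, -0.4376, 0.2308]
eef_rot: [-180.0, 0.0, -2.9]
force: [0.5, -0.7, -0.7]
grip_width: 0.0852
grip_force: 0.0
```

{"fn": "apply_moves", "kwargs": {
  "motion": [0, 0, 0, 0, -3.5, 0, 0, 0, 0, 0, 0, -3.5, 0, 0, 0, 0, 0, 0, -3.5, 0, 0, 0, 0, 0, 0, -3.5, 0, 0, 0, 0, 0, 0, -3.5, 0, 0, 0, 0, 0, 0, -3.5, 0, 0, 0, 0, 0, 0, -3.5, 0, 0, 0, 0, 0, 0, -3.5, 0, 0, 0, 0, 0, 0, -3.5, 0, 0, 0, 0, 0, 0, -3.5, 0, 0, 0, 0, 0, 0, -3.4, 0, 0, 0, 0, 0, 0, 0, 0, 0]
}}

```text
clock: 2.1
position: [0.4601, -0.051, 0.2308]
eef_rot: [-179.9, 0.0, -2.6]
force: [-0.3, 0.6, 0.4]
grip_width: 0.0853
grip_force: 0.0
```

```bash
cat >> h.py <<'E'
F=np.array([.6026,-.0642,.018]);YAW=-2.88
def tof(p): return (rpy([0,0,YAW]).T@(np.asarray(p)-F)*1000).round(1)
E
python3 - <<'E'
from h import *
from rig import bot
o=bot.get_obs();d=bot.get_image("wrist");cv2.imwrite("pics/w1.png",d["pixels"])
np.savez("w1.npz",pos=o["position"],rot=o["eef_rot"],**d)
print(o["clock"],o["position"],o["eef_rot"],tof(o["position"]),o["force"],d["T_tool_cam"].round(3).tolist())
E
```

```text
2.1 [ 0.4601415  -0.05098812  0.2308043 ] [-1.79854502e+02  4.94909215e-02 -2.61755538e+00] [-142.9    6.   212.8] [-0.27342204  0.6204459   0.35071917] [[-0.0, -0.965, -0.26, 0.066], [1.0, -0.0, 0.0, -0.0], [-0.0, -0.26, 0.965, -0.144], [0.0, 0.0, 0.0, 1.0]]
```

View pics/w1.png

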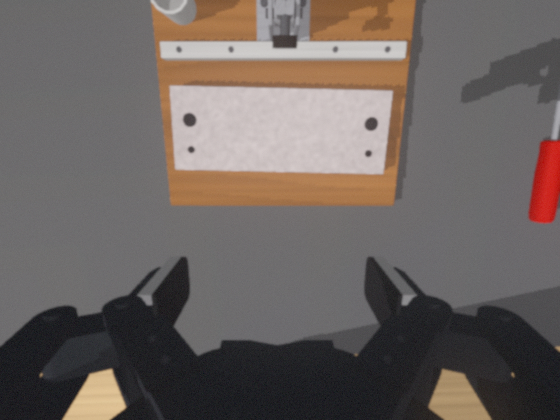

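The wrist view shows the rail at (170-392, 86-173), the fence at rows 41-59, the clamp foot at (285,41), the pot at the top left, and fingertips near (185,262) and (367,262). I'll refine the poses and the fingertip depth from it.

```bash
cat >> h.py <<'E'
def wpose(d):
    Rt=rpy(d["rot"]);T=d["T_tool_cam"]
    return Rt@T[:3,:3],Rt@T[:3,3]+d["pos"]
E
python3 - <<'E'
from h import *
d=dict(np.load("w1.npz"));Rw,t=wpose(d);P=cloud(d,Rw,t)
hsv=cv2.cvtColor(d["pixels"],cv2.COLOR_BGR2HSV)
w=(hsv[...,1]<60)&(hsv[...,2]>140)
a=w.copy();a[:75]=0;a[190:]=0;a=cv2.morphologyEx(a.astype(np.uint8),3,np.ones((15,15)))
print("rail",rect(d,Rw,t,a,.036))
b=w.copy();b[:38]=0;b[62:]=0;b[:,:155]=0;b[:,412:]=0
print("fence",rect(d,Rw,t,b,.030))
br=(hsv[...,1]>100)&(hsv[...,2]>60);br[250:]=0;br[:,430:]=0;br[:,:140]=0
ed=[]
for u in range(180,391,5):
    v=np.where(br[:,u])[0].max();ed.append([u,v+.5])
e=onplane(d,Rw,t,ed,.018);k=np.polyfit(e[:,1],e[:,0],1);print("plate near edge",k, [tof(x).tolist() for x in e[[0,20,-1]]])
# corner rows of rail in fence frame
T=np.r_[np.c_[rpy(d["rot"]),d["pos"][:,None]]]
tool=(P-d["pos"])@rpy(d["rot"])
m=(tool[...,2]>-.05)&(tool[...,2]<.03)&(abs(tool[...,1])<.07)&(abs(tool[...,0])<.03)&(d["depth"]>0)
q=tool[m]
for s in(-1,1):
    g=q[q[:,1]*s>0];print(s,len(g),np.percentile(g,[0.5,50,99.5],axis=0).round(4).tolist())
E
```

```text
rail (((528.3211059570312, -57.2115478515625), (241.2588348388672, 91.14259338378906), 86.25202178955078), array([  169,    85,   224,    89, 18372], dtype=int32))
fence (((611.4769287109375, -63.677337646484375), (261.4617004394531, 20.97397804260254), 87.34735870361328), array([ 159,   38,  248,   23, 4530], dtype=int32))
plate near edge [0.04559321 0.44195793] [[-164.0, 127.9, 0.0], [-163.4, 2.5, 0.0], [-162.7, -135.1, 0.0]]
-1 2107 [[-0.0109, -0.0566, -0.0497], [0.0065, -0.0433, -0.0347], [0.0114, -0.0426, -0.0149]]
1 2106 [[-0.0109, 0.0417, -0.0497], [0.0065, 0.0424, -0.0347], [0.0114, 0.0558, -0.0147]]
```

Open fingertips lie about 14.5 mm behind the TCP, so a TCP z of about 0.011 puts the tips at about 0.025, inside the rail's edge band. Descending in front of the rail.

{"fn": "apply_moves", "kwargs": {
  "motion": [0, 0, 0, 0, 0.35, 3, 0, 0, 0, 0, 0, 0, 3, 0, 0, 0, 0, 0, 0, 3, 0, 0, 0, 0, 0, 0, 3, 0, 0, 0, 0, 0, 0, 3, 0, 0, 0, 0, 0, 0, 3, 0, 0, 0, 0, 0, 0, 2, 0, 0, 0, 0, 0, 0, 0.8, 0, 0, 0, 0, 0, 0, 0.6, 0, 0, 0, 0, 0, 0, 0.6, 0, 0, 0, 0, 0, 0, 0, 0]
}}

```text
clock: 3.07
position: [0.4609, -0.0598, 0.0113]
eef_rot: [180.0, -0.0, -3.0]
force: [-1.5, 0.5, 0.3]
grip_width: 0.0857
grip_force: 0.0
```

{"fn": "apply_moves", "kwargs": {
  "motion": [0, 0, 0, 0.4, 0, 0, 0, 0, 0, 0, 0.4, 0, 0, 0, 0, 0, 0, 0.3, 0, 0, 0, 0, 0, 0, 0.3, 0, 0, 0, 0, 0, 0, 0.3, 0, 0, 0, 0, 0, 0, 0.3, 0, 0, 0, 0, 0, 0, 0.3, 0, 0, 0, 0, 0, 0, 0.3, 0, 0, 0, 0, 0, 0, 0.3, 0, 0, 0, 0, 0, 0, 0.3, 0, 0, 0, 0, 0, 0, 0, 0, 0, 0]
}}

```text
clock: 3.98
position: [0.4935, -0.0611, 0.0114]
eef_rot: [180.0, -0.1, -2.9]
force: [-0.2, 0.4, 0.6]
grip_width: 0.0857
grip_force: 0.0
```

{"fn": "apply_moves", "kwargs": {
  "motion": [0, 0, -0.004, 0.2, 0, 0, 0, 0, 0, 0, 0.2, 0, 0, 0, 0, 0, 0, 0.15, 0, 0, 0, 0, 0, 0, 0.1, 0, 0, 0]
}}

```text
clock: 4.32
position: [0.4992, -0.0612, 0.0112]
eef_rot: [-180.0, 0.0, -2.7]
force: [-1.9, -0.1, -0.1]
grip_width: 0.0852
grip_force: 0.8
```

{"fn": "apply_moves", "kwargs": {
  "motion": [0, 0, 0, 0.1, 0, 0, 0, 0, 0, 0, 0.05, 0, 0, 0]
}}

```text
clock: 4.48
position: [0.5007, -0.0613, 0.0113]
eef_rot: [-180.0, -0.0, -2.7]
force: [-1.5, -0.6, 0.8]
grip_width: 0.0854
grip_force: 0.7
```

{"fn": "apply_moves", "kwargs": {
  "motion": [0, 0, 0, 0.1, 0, 0, 0, 0, 0, 0, 0.05, 0, 0, 0]
}}

```text
clock: 4.65
position: [0.5022, -0.0614, 0.0113]
eef_rot: [180.0, -0.0, -2.7]
force: [-1.4, 0.2, -0.6]
grip_width: 0.0856
grip_force: 0.6
```

{"fn": "apply_moves", "kwargs": {
  "motion": [0, 0, 0, 0.1, 0, 0, 0, 0, 0, 0, 0, 0, 0, 0]
}}

```text
clock: 4.82
position: [0.5025, -0.0614, 0.0112]
eef_rot: [180.0, 0.1, -2.7]
force: [-4.2, -0.6, 2.2]
grip_width: 0.0856
grip_force: 2.1
```

Contact is building. I'll press a bit more.

{"fn": "apply_moves", "kwargs": {
  "motion": [0, 0, 0, 0.1, 0, 0, 0, 0, 0, 0, 0, 0, 0, 0]
}}

```text
clock: 4.98
position: [0.5024, -0.0613, 0.0111]
eef_rot: [-180.0, 0.3, -2.7]
force: [-7.3, -1.4, 4.4]
grip_width: 0.0857
grip_force: 3.6
```

```bash
python3 - <<'E'
from h import *
from rig import bot
o=bot.get_obs();d=bot.get_image("wrist");cv2.imwrite("pics/w2.png",cv2.resize(d["pixels"][:260],None,fx=1.4,fy=1.4))
d["pos"],d["rot"]=o["position"],o["eef_rot"];np.savez("w2.npz",**d)
print(o["position"],o["eef_rot"],o["force"],o["ft_torque"])
t=bot.get_image("top");np.savez("top1.npz",**t)
Rw=rpy(t["rotation"]);hsv=cv2.cvtColor(t["pixels"],cv2.COLOR_BGR2HSV)
print(hsv[190:245,310].tolist()[::3])
E
```

```text
[ 0.5024006  -0.06130246  0.01105435] [-179.97756061    0.28197761   -2.65712729] [-7.31844552 -1.41189125  4.39072557] [-0.07676083  1.04636956  0.04947527]
[[14, 166, 140], [14, 177, 150], [11, 71, 133], [60, 5, 197], [6, 13, 196], [173, 12, 196], [5, 16, 192], [177, 13, 193], [0, 11, 192], [176, 12, 143], [5, 14, 108], [17, 85, 54], [19, 83, 52], [9, 93, 55], [14, 66, 58], [14, 79, 61], [13, 61, 59], [15, 67, 46], [15, 87, 41]]
```

View pics/w2.png

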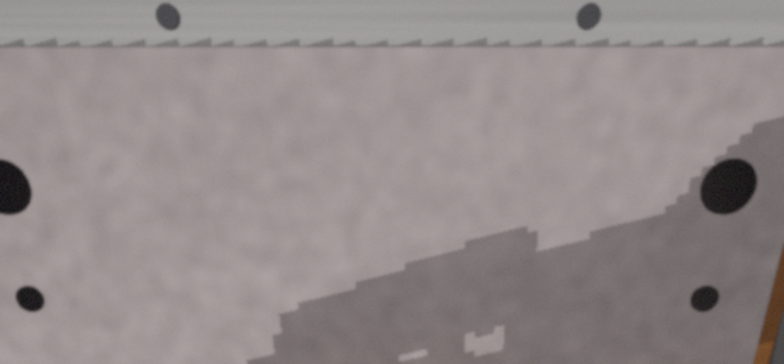

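The seam between rail and fence is tight and parallel along the full width (row about 45). Next: back off, rise, close the fingers, and go over to the far side of the crossbar.

{"fn": "apply_moves", "kwargs": {
  "motion": [0, 0, 0, -0.6, 0, 0, 0, 0, 0, 0, -1.4, 0, 0, 0, 0, 0, 0, 0, 0, -2, 0, 0, 0, 0, 0, 0, -3.5, 0, 0, 0, 0, 0, 0, -3.5, 0.5, 0, 0, 0, 0, 0, -3.5, 1, 0, 0, 0, 0, 0, -3.5, 1, 0, 0, 0, 0, 0, -3.5, 1, 0, 0, 0, 0, 0, -3.5, 1, 0, 0, 0, 0, -0.2, 0, 1, 0, 0, 0, 2.5, 0, 0, 1, 0, 0, 0, 3, 0, 0, 1]
}}

```text
clock: 6.08
position: [0.54, -0.061, 0.243]
eef_rot: [180.0, -0.3, -2.7]
force: [0.1, -0.7, 0.4]
grip_width: 0.0001
grip_force: 0.0
```

{"fn": "apply_moves", "kwargs": {
  "motion": [0, 0, 0, 3.2, 0, 0, 1, 0, 0, 0, 3.2, 0, 0, 1, 0, 0, 0, 3.2, 0, 0, 1, 0, 0, 0, 3.2, 0, 0, 1, 0, 0, 0, 3.2, 0, 0, 1, 0, 0, 0, 3.2, 0, 0, 1, 0, 0, 0, 0, 0, 0, 1, 0, 0, 0, 0, 0, 0, 1]
}}

```text
clock: 6.75
position: [0.7319, -0.0702, 0.2392]
eef_rot: [-180.0, 0.1, -2.7]
force: [-1.2, -0.5, -0.1]
grip_width: -0.0
grip_force: 0.0
```

```bash
python3 - <<'E'
from h import *
from rig import bot
o=bot.get_obs();d=bot.get_image("scene");np.savez("s2.npz",**d)
cv2.imwrite("pics/s2.png",cv2.resize(d["pixels"][170:290,170:350],None,fx=4,fy=4))
w=bot.get_image("wrist");w["pos"],w["rot"]=o["position"],o["eef_rot"];Rw,t=wpose(w);P=cloud(w,Rw,t)
F[:]=[.6033,-.0635,.018]
import h;h.YAW=-2.65
print(o["position"],o["eef_rot"],tof(o["position"]),o["grip_width"])
P=cloud(d,rpy(d["rotation"]),d["position"]);m=(P[...,2]>.115)&(P[...,2]<.16)&(abs(P[...,0]-.67)<.05)&(abs(P[...,1]+.067)<.06)
q=P[m];print(len(q),[tof(x).tolist() for x in np.percentile(q,[2,50,98],axis=0)] if len(q) else "")
E
```

```text
[ 0.7319179  -0.07016159  0.2391908 ] [-1.79963131e+02  5.39921688e-02 -2.70049367e+00] [128.8  -0.7 221.2] -3.938505021824537e-05
127 [[20.2, -33.3, 99.1], [84.9, -1.9, 114.6], [88.7, 26.6, 119.7]]
```

View pics/s2.png

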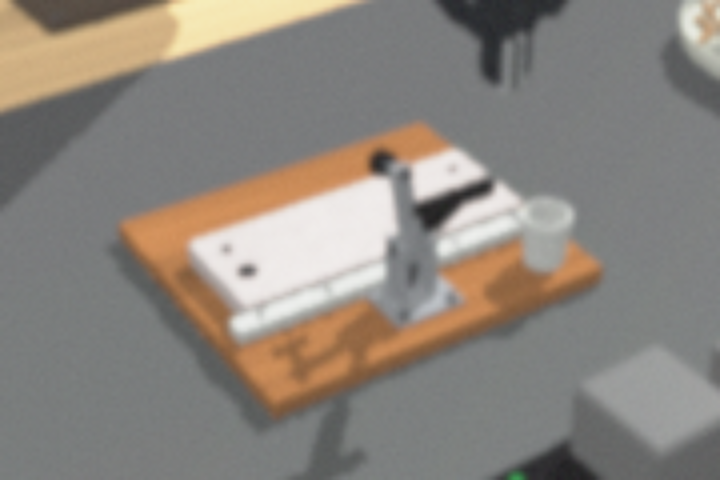

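The crossbar is where expected: x about 81, y about 0 and z about 113 in fence frame, with the lever open and the rail flush. Descending behind it.

{"fn": "apply_moves", "kwargs": {
  "motion": [0, 0, 0, 0, 0, 3.3, 1, 0, 0, 0, 0, 0, 3.3, 1, 0, 0, 0, 0, 0, 3.2, 1, 0, 0, 0, 0, 0, 2, 1, 0, 0, 0, -1.2, 0, 0, 1, 0, 0, 0, -1.0, 0, 0, 1, 0, 0, 0, 0, 0, 0, 1]
}}

```text
clock: 7.43
position: [0.7067, -0.0688, 0.1235]
eef_rot: [-180.0, 0.1, -2.7]
force: [0.5, -0.5, 0.0]
grip_width: -0.0001
grip_force: 0.0
```

{"fn": "apply_moves", "kwargs": {
  "motion": [0, 0, 0, -0.5, 0, 0, 1, 0, 0, 0, -0.5, 0, -0.2, 1, 0, 0, 0, -0.5, 0, -0.2, 1, 0, 0, 0, -0.5, 0, -0.2, 1]
}}

```text
clock: 7.77
position: [0.6929, -0.0687, 0.1332]
eef_rot: [179.9, -0.8, -2.7]
force: [8.0, 0.4, 2.8]
grip_width: -0.0003
grip_force: 3.9
```

The crossbar is moving (8 N, as predicted). Continuing at constant height, slightly down.

{"fn": "apply_moves", "kwargs": {
  "motion": [0, 0, 0, -0.5, 0, 0.2, 1, 0, 0, 0, -0.5, 0, 0.1, 1, 0, 0, 0, -0.5, 0, 0, 1, 0, 0, 0, -0.5, 0, 0, 1]
}}

```text
clock: 8.1
position: [0.673, -0.0679, 0.1315]
eef_rot: [179.9, -0.8, -2.7]
force: [4.0, 0.1, 3.8]
grip_width: 0.0001
grip_force: 2.1
```

{"fn": "apply_moves", "kwargs": {
  "motion": [0, 0, 0, -0.5, 0, 0, 1, 0, 0, 0, -0.5, 0, 0, 1, 0, 0, 0, -0.5, 0, 0, 1, 0, 0, 0, -0.5, 0, 0, 1]
}}

```text
clock: 8.43
position: [0.6474, -0.0661, 0.1255]
eef_rot: [-180.0, 0.2, -2.7]
force: [0.9, -0.5, -1.0]
grip_width: -0.0001
grip_force: 0.0
```

{"fn": "apply_moves", "kwargs": {
  "motion": [0, 0, 0, -0.5, 0, 0, 1, 0, 0, 0, -0.5, 0, 0, 1, 0, 0, 0, 0, 0, 0, 1]
}}

```text
clock: 8.68
position: [0.6373, -0.0656, 0.1253]
eef_rot: [-180.0, 0.2, -2.7]
force: [-0.0, 0.1, -0.3]
grip_width: -0.0
grip_force: 0.0
```

{"fn": "apply_moves", "kwargs": {
  "motion": [0, 0, 0, 1.5, 0, -0.5, 1, 0, 0, 0, 2, 0, -2, 1, 0, 0, 0, 2, 0, -3, 1, 0, 0, 0, 2, 0, -3, 1, 0, 0, 0, 2, 0, -3, 1, 0, 0, 0, 2, 0, -2, 1, 0, 0, 0, 2, 0, 0, 1, 0, 0, 0, 0, 0, 0, 1]
}}

```text
clock: 9.35
position: [0.7768, -0.0727, 0.2631]
eef_rot: [180.0, -0.3, -2.7]
force: [-0.5, 0.2, -1.2]
grip_width: -0.0001
grip_force: 0.0
```

```bash
python3 - <<'E'
from h import *
from rig import bot
import h;F[:]=[.6033,-.0635,.018];h.YAW=-2.65
o=bot.get_obs();d=bot.get_image("scene");w=bot.get_image("wrist")
w["pos"],w["rot"]=o["position"],o["eef_rot"];np.savez("w3.npz",**w)
print(o["clock"],o["position"],o["force"])
P=cloud(d,rpy(d["rotation"]),d["position"]);m=(P[...,2]>.11)&(P[...,2]<.16)&(abs(P[...,0]-.62)<.09)&(abs(P[...,1]+.065)<.06)
q=P[m];print(len(q),[tof(x).tolist() for x in np.percentile(q,[2,50,98],axis=0)] if len(q) else "")
a=cv2.resize(d["pixels"][170:290,170:350],(720,300));b=cv2.resize(w["pixels"],(400,300))
cv2.imwrite("pics/f3.png",np.vstack([a,cv2.copyMakeBorder(b,0,0,0,320,0)]))
t=bot.get_image("top");Rw=rpy(t["rotation"]);hsv=cv2.cvtColor(t["pixels"],cv2.COLOR_BGR2HSV)
a=(hsv[...,1]<60)&(hsv[...,2]>140);a[:195]=0;a[240:]=0;a[:,:240]=0;a[:,345:]=0
print(rect(t,Rw,t["position"],a,.036))
E
```

```text
9.35 [ 0.77681293 -0.07268231  0.26311687] [-0.50436217  0.22172314 -1.17553078]
144 [[-22.7, -30.9, 93.2], [-15.4, -3.9, 113.0], [-0.4, 27.3, 120.3]]
(((561.6382446289062, -145.44754028320312), (83.23944854736328, 111.89598846435547), 81.2464828491211), array([302, 197,  30,  33, 764], dtype=int32))
```

View pics/f3.png

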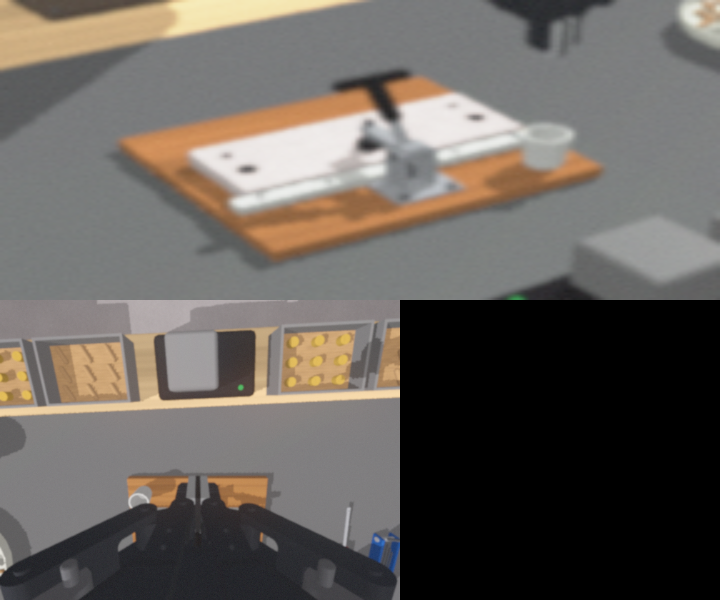

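The lever has snapped over: the crossbar is at x about -20, z 113, so the angle is about 1.3, and the foot is on the rail. The pot is undisturbed. One check of the seam from above before handing in, with the arm moved farther out.

{"fn": "apply_moves", "kwargs": {
  "motion": [0, 0, 0, 0, 3.5, -1, 1, 0, 0, 0, 0, 3.5, -1, 1, 0, 0, 0, 0, 3.5, 0, 1, 0, 0, 0, 0, 3.5, 0, 1, 0, 0, 0, 0, 3.5, 0, 1, 0, 0, 0, 0, 3.5, 0, 1, 0, 0, 0, 0, 3.5, 0, 1, 0, 0, 0, 0, 3.5, 0, 1, 0, 0, 0, 0, 0, 0, 1]
}}

```text
clock: 10.25
position: [0.7573, -0.3595, 0.2789]
eef_rot: [179.9, 0.2, -3.1]
force: [0.5, -0.5, -0.5]
grip_width: 0.0002
grip_force: 0.0
```

```bash
python3 - <<'E'
from h import *
from rig import bot
t=bot.get_image("top");s=bot.get_image("scene")
a=cv2.resize(t["pixels"][165:260,240:345],None,fx=5,fy=5,interpolation=2)[:475,:400]
b=cv2.resize(s["pixels"][195:270,195:325],(400,475),interpolation=2)
cv2.imwrite("pics/f4.png",np.hstack([a,b]))
E
```

```text
(no output)
```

View pics/f4.png

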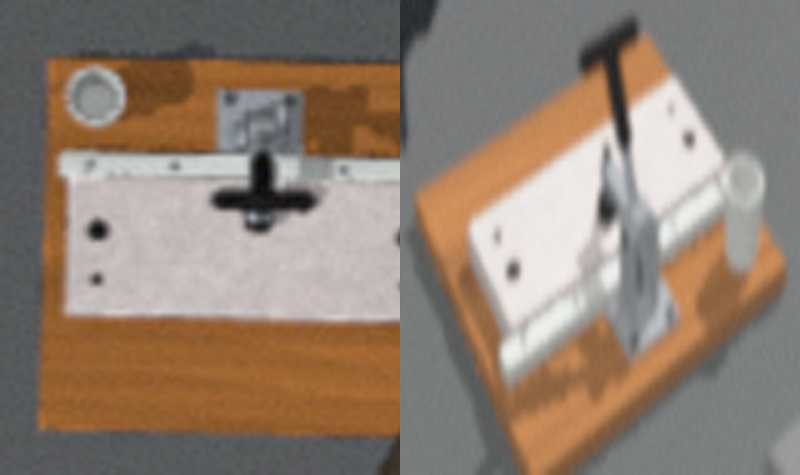

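The rail is flush along the fence (seam at row about 180, no gap), the clamp is over, and the arm is clear.

```bash
python3 -c "
from rig import bot
print(bot.hand_in())"
```

```text
the job is handed in; nothing more can be done
None
```

The job is handed in: the rail is flush against the fence, the toggle clamp is snapped over with its foot on the rail, and the arm is clear of everything after about 10 s of the 48 s allowed.

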